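Make up two gift trays

TASK

Make up the two wooden gift trays from the stock standing on the table. The tray with the square jar compartment gets a bag of cookies in its long compartment and the pair of jars in its square one, with the small jam jar stacked in the lid of the large honey jar; the tray with the round bottle well gets the other bag of cookies in its long compartment and the syrup bottle in the well. Keep everything upright, finish with each thing standing down on its tray floor (the jam jar seated inside the honey lid's rim), and leave the pie and the roll of tape where they are.

Things in the scene. Friction and masses are not known exactly. Their poses are not given: they have to be found in the camera images.
- jar_tray: The longer dark wood tray, fixed: 102 (its x) x 232 (y) x 24 mm high; walls and divider 6 mm, floor 6 mm thick. Origin: centre of its underside; z up; yaw within 0.2 rad. Long open compartment 90 (x) x 124 (y) mm centred at x = 0, y = -48 mm, for a bag (bag's length along tray y); square one 90 x 90 mm centred at x = 0, y = +65 mm, for the jars.
- bottle_tray: The shorter dark wood tray, fixed: 102 (its x) x 210 (y) x 24 mm high; walls 6 mm, floor 6 mm thick. Origin: centre of its underside; z up; yaw within 0.2 rad. Long open compartment 90 (x) x 124 (y) mm centred at x = 0, y = +37 mm, for a bag (bag's length along tray y); block with a round well 60 mm wide, down to the tray floor, centred at x = 0, y = -62 mm, for the bottle.
- bag_1_center (a point): Clear bag of light caramel cookies with a white paper label, standing upright: 65 (its x) x 100 (its y) x 80 mm, with a small tie on top to 87 mm; 0.18 kg. The point is in its middle, 40 mm above its underside, z up. Taken from above across its 65 mm depth (its x axis). The two bags are interchangeable.
- bag_2_center (a point): Clear bag of dark chocolate cookies with a white paper label, standing upright: 65 (its x) x 100 (its y) x 80 mm, with a small tie on top to 87 mm; 0.18 kg. The point is in its middle, 40 mm above its underside, z up. Taken from above across its 65 mm depth (its x axis). The two bags are interchangeable.
- honey_jar_center (a point): The large, amber honey jar with a paper label: 64 mm wide, 86 mm high, 0.35 kg. The point is on its axis, 43 mm above its underside; z up. Its brass stacking lid is 62 mm wide and has a raised rim 4 mm high, 55 mm wide inside; the lid's flat top within the rim lies 82 mm above the jar's underside.
- jam_jar_center (a point): The small, dark jam jar with a flat brass lid: 50 mm wide, 62 mm high, 0.16 kg; its foot tapers to 42 mm over the lowest 6 mm, so that it seats inside the honey lid's rim. The point is on its axis, 31 mm above its underside; z up.
- syrup_bottle_center (a point): Slim amber glass bottle with a black cap: 44 mm wide body, 150 mm high, 0.25 kg. The point is on its axis, 75 mm above its underside, on the full-width body; z up.
- pie_1: Bystander: a pie in a round tin, 190 mm wide, 57 mm high, at the far left of the work; origin at the centre of its underside. Not to be moved.
- tape_roll: Bystander: a roll of tape lying flat, 97 mm wide, 25 mm high, at the right of the work; origin at the centre of its underside. Not to be moved.
There are look-alikes about, which are no part of the job. What is shaped like the part that bears bag_1_center but purple or turquoise is not meant.

How it is judged:
By the outcome, as a careful person would: the job done as asked, in the order asked, and still so for the second after the job is handed in, with the robot touching nothing.
It also fails if it takes over 138 s, if anything falls off the work surface, if the arm or the gripper's body presses on something with over 40 N, if the wrist force passes 120 N, or if a joint passes its speed limit or range.

ROBOT

A 6-joint arm with a two-finger parallel gripper is mounted at the origin on a cart in front of the work surface, level with it; the furniture and walls round the work are solid. World frame = base frame: x ahead of the robot, y to its left, z up, the work surface at z = 0. Lengths are in m, angles in rad, forces in N, time in s.
With the tool pointing down it reaches from about 0.3 to 0.95 m from the base axis. Payload 3.1 kg.
Tool frame: the origin (TCP) lies midway between the tips of the shut fingers; the grasp point (between the pads) lies 19 mm behind it; z points along the fingers, y is the line along which they close (so a half turn about z gives the same grasp; the last joint's range is limited). The gripper opens to 85 mm and grips with 20 to 120 N. Pads are 22 mm wide; open, the fingers measure 114 mm over their backs; the gripper's body (76 mm by 85 mm) begins 54 mm behind the grasp point. The pads swing forward as they close: fully open they stand 13 mm farther back than shut.
Start: joints at [-0.07, 0.308, 1.634, -0, 1.2, -0.07], TCP at [0.625, -0, 0.231] pointing down, gripper open.
Joint ranges: [-3.06, 3.06], [-0.79, 1.96], [0.05, 2.63], [-1.19, 4.34], [0.05, 2.64], [-2.94, 2.94]. Speed limits (rad/s): [2.79, 2.79, 3.14, 3.14, 3.14, 3.14].

INTERFACE

Orientations are given as a unit quaternion [x, y, z, w].
In Python, from rig import manip gives the robot as it stands. The module is installed in compiled form; this text tells all that it offers.
- The arm moves only by the tool drive_tool, never from a script. Its argument "steps" is a list that holds one entry, the list of rows, each a list of 7 numbers: the gripper command: -1 is shut, 1 is fully open, values between are in proportion, then the shift along the tool's x, y, z as a fraction of full scale, then the turn, a rotation vector about the tool's x, y, z as a fraction of full scale. A call has 1 to 20 rows; each row is the pose to reach, as a shift and turn from the pose commanded when the call began, along the tool's axes at that moment; what a row does not reach only later rows make up. Full scale, the value 1, is 200 mm for a shift and 45 degrees for a turn. A row lasts 1/10 s, in which the tool goes at most 50 mm and 8.59 degrees, less where a joint would pass 70% of its speed; a pose out of reach is approached as far as the arm can. A call with a number of a shift or a turn outside -1 to 1 is refused whole. A call with a gripper value outside its range is refused whole. The fingers move at their own pace and stop on an object; "newtons" is the grip in N (left out, the last holds). Time passes only in rows, so rows that repeat a pose let the fingers close. It gives the time, the measured TCP pose, the force, the opening and the grip force at its end, in the units of the state.
- manip.sense(): the state, without advancing time (a new reading comes with each control period).
- manip.read_camera(name): name is "scene" or "side" or "wrist"; returns a dict with "frame" (420x560x3 uint8, red, green, blue), "mtx" (3x3 intrinsics, pixels), "xyz" and "attitude" of the camera in the world; the wrist camera has in their place "mount" (4x4, takes a point from camera to tool coordinates, whose origin is the TCP and whose axes are the flange's). Camera axes: x right, y down, z forward; pixel columns grow to the right and rows downward; lengths in m; the calibration is good to about 2 mm. A picture is of the moment at which its call begins: read the wrist's pose just before it. There is no depth.
- manip.close_job(): hands the job in; it is judged then, once.
Trained networks look in the newest picture that a camera, given by its name, has taken for a name from the list of things; names that differ only in an ending like _2 or _b are one class to them, and where a whole thing is asked for, a point or a joint stands for the part that bears it (a point fixed in the world has none). Each returns a list of dicts, best first, with "conf" (0 to 1); they miss things now and then, are a little off and sometimes report something else, mostly with a low value. They report only what shows in the picture. A call takes as long as a camera call. They do not tell look-alikes from the thing itself.
- manip.look_for(camera, thing): "at" ([column, row] in pixels, amid what is visible of it).
- manip.regions_of(camera, thing): "mask" (420x560 bool, what is visible of it) and "at" ([column, row] in pixels, amid what is visible of it).
The state is a dict: "time_s": time; "joints": joint angles; "joint_vel": joint speeds; "joint_torque": joint torques, N m; "ee_pos": TCP position; "eef_rot": TCP orientation; "contact_force": force on the tool from outside, world axes, zero at the start; "wrist_torque": the same for the moment, N m; "grip_width": finger opening in m; "grip_force": force on a finger pad.
Only numpy, scipy, OpenCV 4.12 (cv2) and the standard library are available. Lean on these libraries where they do the work, as an engineer would, in place of code of your own. Each camera call takes 0.05 s, during which the arm holds its last target. There are 200 camera calls.

## Working session

There is one attempt and no reset: what is moved stays moved. The work goes in short steps, Python scripts to look and compute and a tool call to move; the robot and the scene stay as the last step left them, time stands still between calls to the robot, and variables do not carry over. Pictures are saved under pics/ and viewed, at most 20 in all, crops included, and the job is handed in when it is done.

Besides the shell and the picture viewer there is one more tool, called by a JSON object that holds its "fn" and its "kwargs". drive_tool: Moves the arm, as the interface text tells. Its arguments: {"type":"object","properties":{"steps":{"type":"array"},"newtons":{"type":"number"}},"required":["steps"]}

```bash
mkdir -p pics
cat > h.py <<'E'
import numpy as np, cv2
from rig import manip
from scipy.spatial.transform import Rotation as R
def cam(n):
    s=manip.sense(); c=manip.read_camera(n); 
    K=np.array(c['mtx'])
    if 'mount' in c:
        T=np.eye(4);T[:3,:3]=R.from_quat(s['eef_rot']).as_matrix();T[:3,3]=s['ee_pos']
        M=T@np.array(c['mount']); return c['frame'],K,M[:3,:3],M[:3,3]
    a=np.array(c['attitude']); Rm=R.from_quat(a).as_matrix() if a.size==4 else a.reshape(3,3)
    return c['frame'],K,Rm,np.array(c['xyz'])
def onz(px,K,Rm,p,z):
    d=Rm@np.linalg.inv(K)@np.array([px[0],px[1],1.]); return p+d*(z-p[2])/d[2]
def proj(P,K,Rm,p):
    q=K@(Rm.T@(np.array(P)-p)); return q[:2]/q[2]
def save(n,f,box=None,k=1):
    if box: f=f[box[1]:box[3],box[0]:box[2]]
    cv2.imwrite('pics/'+n+'.png',cv2.resize(f[:,:,::-1],None,fx=k,fy=k,interpolation=cv2.INTER_CUBIC))
E
python3 - <<'E'
from h import *
s=manip.sense(); print(s['ee_pos'],s['eef_rot'],s['time_s'],s['grip_width'])
ims=[]
H={'jar_tray':.02,'bottle_tray':.02,'bag_1_center':.04,'honey_jar_center':.043,'jam_jar_center':.031,'syrup_bottle_center':.075,'pie_1':.04,'tape_roll':.02}
for n in ['scene','side','wrist']:
    f,K,Rm,p=cam(n); ims.append(f); save(n+'0',f)
    print(n,p.round(3),Rm[:,2].round(2))
    for t,z in H.items():
        for d in manip.look_for(n,t)[:5]:
            if d['conf']>.3: print(t,round(d['conf'],2),np.round(d['at']),onz(d['at'],K,Rm,p,z)[:2].round(3))
save('all',np.hstack(ims[:2]),k=.71)
E
```

```text
[6.24176087e-01 1.60268962e-05 2.30061999e-01] [ 0.70710119  0.70711145 -0.00075061 -0.00086166] 0.0 0.08522808538649884
scene [-0.778  0.734  0.829] [ 0.8  -0.41 -0.43]
jar_tray 0.91 [309. 225.] [ 0.621 -0.105]
bottle_tray 0.64 [235. 242.] [0.619 0.182]
bag_1_center 0.87 [226. 214.] [0.797 0.143]
bag_1_center 0.78 [214. 274.] [0.428 0.327]
bag_1_center 0.72 [163. 292.] [0.405 0.485]
jam_jar_center 0.65 [257. 264.] [0.442 0.181]
pie_1 0.76 [143. 256.] [0.625 0.486]
side [ 0.027 -1.051  0.814] [ 0.4   0.76 -0.51]
jar_tray 0.85 [311. 247.] [ 0.609 -0.185]
bottle_tray 0.66 [264. 204.] [0.59  0.141]
bottle_tray 0.31 [247. 169.] [0.661 0.473]
bag_1_center 0.84 [215. 188.] [0.449 0.324]
bag_1_center 0.59 [196. 172.] [0.426 0.509]
honey_jar_center 0.78 [274. 283.] [ 0.407 -0.306]
jam_jar_center 0.69 [223. 207.] [0.431 0.179]
syrup_bottle_center 0.87 [258. 250.] [ 0.414 -0.183]
pie_1 0.91 [247. 170.] [0.636 0.423]
tape_roll 0.85 [342. 310.] [ 0.536 -0.462]
wrist [0.625 0.083 0.374] [ 0.   -0.33 -0.95]
jar_tray 0.87 [264. 300.] [ 0.604 -0.146]
bag_1_center 0.67 [463.  24.] [0.779 0.14 ]
jam_jar_center 0.71 [265. 302.] [ 0.605 -0.142]
jam_jar_center 0.61 [68.  8.] [0.438 0.153]
syrup_bottle_center 0.75 [102. 325.] [ 0.44  -0.141]
```

View pics/all.png

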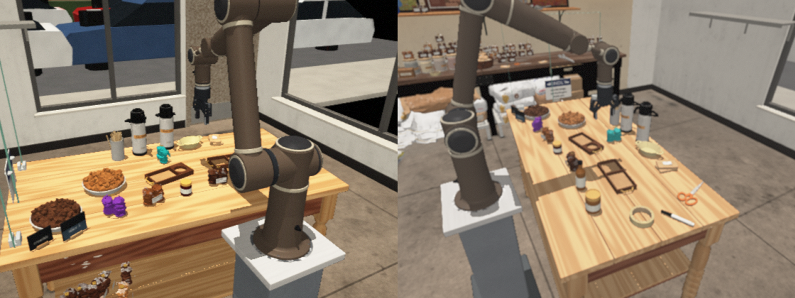

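View pics/wrist0.png

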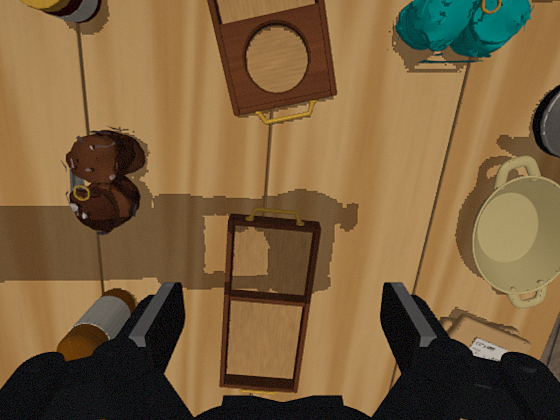

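{"fn": "drive_tool", "kwargs": {"steps": [[[1,0.25,-0.1,-0.15,0,0,0],[1,0.5,-0.25,-0.3,0,0,0],[1,0.75,-0.4,-0.45,0,0,0],[1,1,-0.6,-0.6,0,0,0],[1,1,-0.6,-0.6,0,0,0],[1,1,-0.6,-0.6,0,0,0],[1,1,-0.6,-0.6,0,0,0],[1,1,-0.6,-0.6,0,0,0]]]}}

```text
time_s: 2.15
ee_pos: [0.5052, 0.1992, 0.3506]
eef_rot: [0.707, 0.707, -0.001, 0.0]
contact_force: [0.2, 0.1, -1.0]
grip_width: 0.0858
grip_force: 0.0
```

```bash
cat > survey.py <<'E'
from h import *
import sys
s=manip.sense(); print(s['ee_pos'].round(4) if hasattr(s['ee_pos'],'round') else s['ee_pos'],s['time_s'])
f,K,Rm,p=cam('wrist'); n=sys.argv[1]; save(n,f); np.savez(n,f=f,K=K,Rm=Rm,p=p)
print(K[0,0],Rm.round(2).tolist(),p)
H={'jar_tray':.02,'bottle_tray':.02,'bag_1_center':.06,'honey_jar_center':.086,'jam_jar_center':.062,'syrup_bottle_center':.1,'pie_1':.04,'tape_roll':.02}
for t,z in H.items():
    for i,d in enumerate(manip.regions_of('wrist',t)[:4]):
        if d['conf']>.3:
            np.save(f'{n}_{t}_{i}',d['mask']); print(t,i,round(d['conf'],2),np.round(d['at']),onz(d['at'],K,Rm,p,z)[:2].round(3),d['mask'].sum())
E
python3 survey.py w1
```

```text
[0.5052 0.1992 0.3506] 2.15
346.5399294055928 [[1.0, 0.0, 0.0], [0.0, -0.95, -0.33], [0.0, 0.33, -0.95]] [0.50481305 0.28284611 0.49274934]
jar_tray 0 0.56 [340. 356.] [ 0.603 -0.135] 6088
bottle_tray 0 0.8 [353. 170.] [0.603 0.183] 11826
bag_1_center 0 0.94 [480. 201.] [0.764 0.15 ] 2955
bag_1_center 1 0.78 [219.  54.] [0.432 0.325] 3631
jam_jar_center 0 0.94 [228. 182.] [0.435 0.176] 1483
syrup_bottle_center 0 0.81 [229. 374.] [ 0.43  -0.097] 1210
pie_1 0 0.6 [404.   2.] [0.643 0.382] 392
```

{"fn": "drive_tool", "kwargs": {"steps": [[[1,-0.25,0,0,0,0,0],[1,-0.5,0,0,0,0,0],[1,-0.75,0,0,0,0,0],[1,-1,0,0,0,0,0],[1,-1,0,0,0,0,0],[1,-1,0,0,0,0,0]]]}}

```text
time_s: 3.2
ee_pos: [0.505, -0.0011, 0.3513]
eef_rot: [0.708, 0.706, 0.0, -0.0]
contact_force: [-0.5, -0.4, -0.6]
grip_width: 0.0852
grip_force: 0.0
```

{"fn": "drive_tool", "kwargs": {"steps": [[[1,-0.25,0,0,0,0,0],[1,-0.5,0,0,0,0,0],[1,-0.65,0,0,0,0,0],[1,-0.65,0,0,0,0,0],[1,-0.65,0,0,0,0,0],[1,-0.65,0,0,0,0,0]]]}}

```text
time_s: 3.8
ee_pos: [0.5052, -0.1281, 0.3512]
eef_rot: [0.706, 0.708, 0.0, -0.0]
contact_force: [-0.6, -0.6, 0.3]
grip_width: 0.0852
grip_force: 0.0
```

```bash
python3 survey.py w2
python3 - <<'E'
from h import *
f,K,Rm,p=cam('side'); save('sidecrop',f,(150,130,390,330),3)
E
```

```text
[ 0.5052 -0.1281  0.3512] 3.8
346.5399294055928 [[1.0, 0.0, 0.0], [0.0, -0.95, -0.32], [0.0, 0.32, -0.95]] [ 0.50465364 -0.04485678  0.49349181]
jar_tray 0 0.63 [352. 175.] [ 0.602 -0.152] 12565
bottle_tray 0 0.65 [375.   4.] [0.615 0.057] 181
honey_jar_center 0 0.71 [216. 287.] [ 0.417 -0.29 ] 2544
syrup_bottle_center 0 0.55 [216. 194.] [ 0.427 -0.156] 1773
tape_roll 0 0.88 [316. 356.] [ 0.564 -0.46 ] 1766
```

View pics/w1.png

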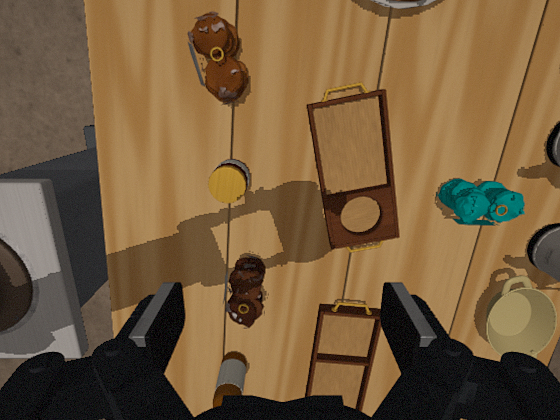

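View pics/w2.png

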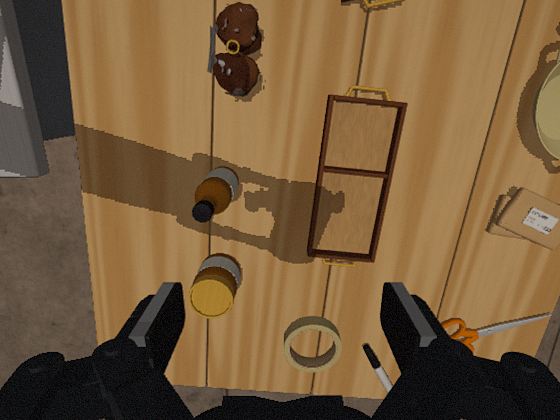

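View pics/sidecrop.png

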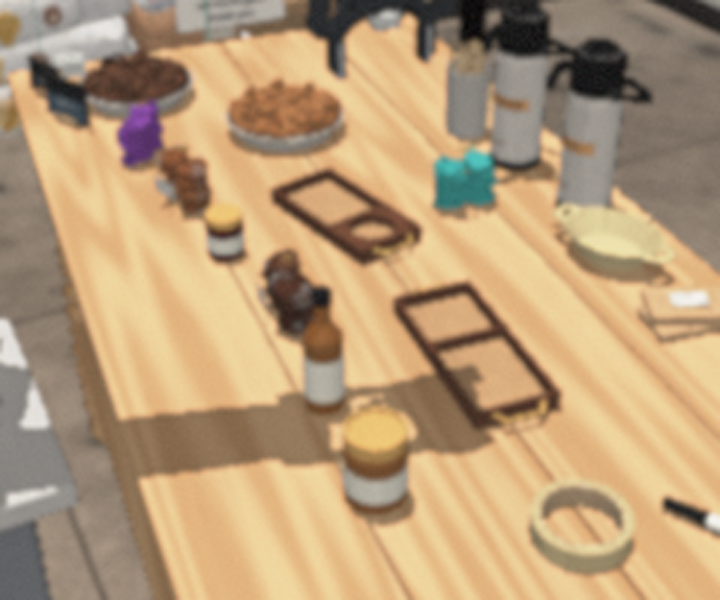

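```bash
cat > fit.py <<'E'
from h import *
from scipy.optimize import minimize
def poly(P,V):
    K,Rm,p=V; return np.array([proj(q,K,Rm,p) for q in P])
def fill(m,pts,v): cv2.fillPoly(m,[np.round(pts*16).astype(np.int32)],v,shift=4)
def box(cx,cy,hx,hy,z): return [(cx-hx,cy-hy,z),(cx+hx,cy-hy,z),(cx+hx,cy+hy,z),(cx-hx,cy+hy,z)]
def circ(cx,cy,r,z): return [(cx+r*np.cos(a),cy+r*np.sin(a),z) for a in np.arange(0,6.28,.2)]
def tr(P,x,y,w):
    c,s=np.cos(w),np.sin(w); return [(x+c*a-s*b,y+s*a+c*b,z) for a,b,z in P]
def tray(kind):
    def r(q,V,sh):
        m=np.zeros(sh,np.uint8); L=.116 if kind=='jar' else .105
        pts=np.vstack([poly(tr(box(0,0,.051,L,z),*q),V) for z in (0,.024)]).astype(np.float32)
        fill(m,cv2.convexHull(pts)[:,0],1)
        ops=[(lambda z:box(0,-.048,.045,.062,z)),(lambda z:box(0,.065,.045,.045,z))] if kind=='jar' else [(lambda z:box(0,.037,.045,.062,z)),(lambda z:circ(0,-.062,.03,z))]
        for o in ops:
            a=np.zeros(sh,np.uint8);b=a.copy(); fill(a,poly(tr(o(.024),*q),V),1); fill(b,poly(tr(o(.006),*q),V),1); m[(a&b)>0]=0
        return m
    return r
def cyl(sec):
    def r(q,V,sh):
        m=np.zeros(sh,np.uint8)
        for r1,z1,r2,z2 in sec:
            pts=np.vstack([poly(circ(q[0],q[1],r1,z1),V),poly(circ(q[0],q[1],r2,z2),V)]).astype(np.float32); fill(m,cv2.convexHull(pts)[:,0],1)
        return m
    return r
def fit(model,mask,V,q0,step=(.01,.01,.06),roi=None):
    q0=np.array(q0,float); mask=cv2.GaussianBlur(mask.astype(np.float32),(0,0),1)
    def cost(q):
        m=cv2.GaussianBlur(model(q,V,mask.shape).astype(np.float32),(0,0),1)
        d=np.abs(m-mask)
        if roi is not None: d=d*roi
        return d.sum()/model(q0,V,mask.shape).sum()
    S=np.vstack([q0]+[q0+np.eye(len(q0))[i]*step[i] for i in range(len(q0))])
    r=minimize(cost,q0,method='Nelder-Mead',options=dict(initial_simplex=S,xatol=1e-4,fatol=1e-4,maxiter=300))
    return r.x,r.fun
def load(n):
    d=np.load(n+'.npz'); return d['f'],(d['K'],d['Rm'],d['p'])
HONEY=[(.032,0,.032,.07),(.031,.07,.031,.086)]; JAM=[(.021,0,.025,.006),(.025,.006,.025,.062)]
BOT=[(.022,0,.022,.085)]
E
cat > a.py <<'E'
from fit import *
out=[]
for n,k,q0 in [('w1','bottle',(.605,.17,.12)),('w2','jar',(.605,-.15,-.08))]:
    f,V=load(n); g=f.astype(int)
    M=np.load(f'{n}_{k}_tray_0.npy')
    m=np.zeros(M.shape,np.uint8); t=tray(k)(q0,V,M.shape)
    roi=cv2.dilate((cv2.morphologyEx(t,cv2.MORPH_CLOSE,np.ones((60,60)))),np.ones((15,15))).astype(np.float32)
    print(k,'rgb medians dark',np.median(f[M&(t>0)],0),'floor',np.median(f[M&(t==0)],0))
    dark=((g[...,0]<125)&(g[...,0]-g[...,2]>15)&(g[...,1]<g[...,0]*.62))
    q,c=fit(tray(k),dark,V,q0,roi=roi); print(k,q.round(4),round(c,3))
    o=f.copy(); mm=tray(k)(q,V,M.shape); cs,_=cv2.findContours(mm,cv2.RETR_LIST,cv2.CHAIN_APPROX_NONE); cv2.drawContours(o,cs,-1,(0,255,0),1)
    d2=np.dstack([dark.astype(np.uint8)*255]*3)
    b=(290,70,420,260) if n=='w1' else (290,75,420,265)
    out+=[o[b[1]:b[3],b[0]:b[2]],d2[b[1]:b[3],b[0]:b[2]]]
for n,k,mod,q0,i in [('w1','jam_jar',JAM,(.435,.176),0),('w2','honey_jar',HONEY,(.417,-.29),0)]:
    f,V=load(n); M=np.load(f'{n}_{k}_center_{i}.npy'); q,c=fit(cyl(mod),M,V,q0); print(k,q.round(4),round(c,3))
f,V=load('w2')
# bottle: lower body hidden by none; cap top pixel (203,211) at z=.15, label
print('bottle cap',onz((203,212),*V,.147)[:2])
M=np.load('w2_syrup_bottle_center_0.npy'); q,c=fit(cyl([(.022,0,.022,.095),(.022,.095,.013,.12),(.013,.12,.013,.15)]),M,V,(.425,-.17)); print('bottle',q.round(4),c)
for n,px in [('w1',(217,54)),('w1',(243,309)),('w2',(233,46))]:
    f,V=load(n); print('tie',n,onz(px,*V,.085)[:2])
f1,_=load('w1');f2,_=load('w2')
a=np.hstack([f1[0:120,170:290],f1[230:350,170:290],f2[0:120,170:290]])
save('bags',a,k=2.2)
save('trays',np.hstack(out),k=1.5)
E
python3 a.py
```

```text
bottle rgb medians dark [81. 44. 24.] floor [148. 111.  66.]
bottle [0.6069 0.1765 0.2064] 0.176
jar rgb medians dark [83. 45. 24.] floor [144. 107.  63.]
jar [ 0.6051 -0.1639 -0.088 ] 0.249
jam_jar [0.435  0.1722] 0.044
honey_jar [ 0.4074 -0.3104] 0.067
bottle cap [ 0.42145316 -0.16277549]
bottle [ 0.4215 -0.1613] 0.09316619857579274
tie w1 [0.43478473 0.32265991]
tie w1 [0.45121099 0.00213537]
tie w2 [0.45195509 0.00370315]
```

View pics/trays.png

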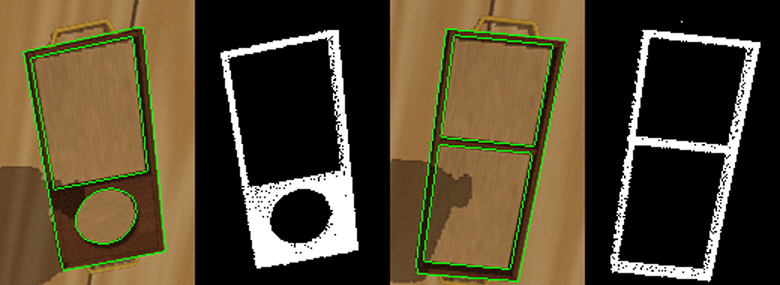

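View pics/bags.png

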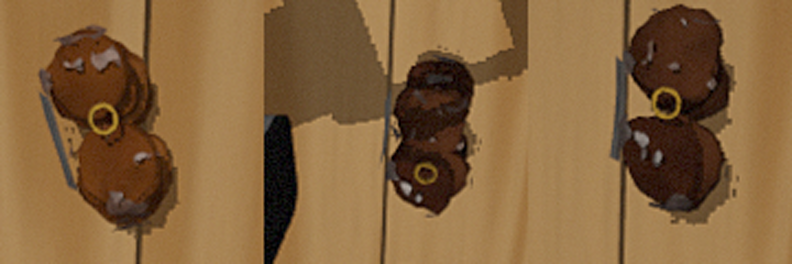

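```bash
cat > b.py <<'E'
from fit import *
for n,k,q0 in [('w1','bottle',(.607,.176,.2)),('w2','jar',(.605,-.16,-.09))]:
    f,V=load(n); t=tray(k)(q0,V,f.shape[:2])
    roi=cv2.dilate((cv2.morphologyEx(t,cv2.MORPH_CLOSE,np.ones((60,60)))),np.ones((11,11))).astype(np.float32)
    g=cv2.medianBlur(f,3).astype(int)
    dark=((g[...,0]<140)&(g[...,1]<g[...,0]*.66)).astype(np.uint8)
    dark=cv2.medianBlur(dark,3)
    q,c=fit(tray(k),dark,V,q0,roi=roi); print(k,q.round(4),round(c,3))
    rot=lambda y:[q[0]-np.sin(q[2])*y,q[1]+np.cos(q[2])*y]
    for y in ([-.048,.065] if k=='jar' else [.037,-.062]): print('  comp',y,np.round(rot(y),4))
def yaw(n,a,b,z):
    _,V=load(n); A,B=onz(a,*V,z),onz(b,*V,z); d=A-B; return A[:2].round(3),B[:2].round(3),'yaw',round(np.arctan2(-d[0],d[1]),3)
print('caramel label',yaw('w1',(189.1,43.2),(202.7,84.1),.06)); print('caramel lobes',yaw('w1',(213.2,34.1),(226.8,79.5),.06))
print('choc label',yaw('w2',(212.7,26.4),(210.5,71.4),.06)); print('choc lobes',yaw('w2',(236.8,22.7),(235.5,73.6),.06))
print('choc lobes1',yaw('w1',(247.7,43.2+230),(243.2,79.5+230),.06))
E
python3 b.py
```

```text
bottle [0.607  0.1759 0.202 ] 0.14
  comp 0.037 [0.5996 0.2122]
  comp -0.062 [0.6195 0.1152]
jar [ 0.6044 -0.1642 -0.0945] 0.203
  comp -0.048 [ 0.5998 -0.212 ]
  comp 0.065 [ 0.6105 -0.0995]
caramel label (array([0.4  , 0.336]), array([0.412, 0.293]), 'yaw', np.float64(0.274))
caramel lobes (array([0.427, 0.345]), array([0.44 , 0.298]), 'yaw', np.float64(0.264))
choc label (array([0.427, 0.026]), array([ 0.421, -0.02 ]), 'yaw', np.float64(-0.116))
choc lobes (array([0.454, 0.03 ]), array([ 0.45 , -0.022]), 'yaw', np.float64(-0.068))
choc lobes1 (array([0.457, 0.044]), array([ 0.448, -0.016]), 'yaw', np.float64(-0.141))
```

```bash
cat > plan.py <<'E'
from h import *
import sys
# args: x,y,z,yaw waypoints (downward tool); prints rows relative to now, and rows needed
R0=R.from_quat([.70710678,.70710678,0,0])
def plan(wps):
    s=manip.sense(); p=np.array(s['ee_pos']); r=R.from_quat(s['eef_rot']); print('at',p.round(4),'yaw',round((r*R0.inv()).as_euler('zyx')[0],3),'t',s['time_s'],'w',s['grip_width'])
    lp,lr=p,r
    for w in wps:
        t=R.from_euler('z',w[3])*R0; q=np.array(w[:3])
        sh=r.inv().apply(q-p)/.2; ro=(r.inv()*t).as_rotvec()/(np.pi/4)
        print(w,'->',sh.round(3).tolist(),ro.round(3).tolist(),'rows',round(max(np.linalg.norm(q-lp)/.05,np.degrees((lr.inv()*t).magnitude())/8.59),1)); lp,lr=q,t
if __name__=='__main__': plan([tuple(map(float,a.split(','))) for a in sys.argv[1:]])
E
python3 plan.py .4515,.003,.155,-.09 .4515,.003,.155,-.09
```

```text
at [ 0.505  -0.1299  0.3513] yaw 0.0 t 4.3 w 0.085188967871683
(0.4515, 0.003, 0.155, -0.09) -> [0.664, -0.267, 0.982] [0.0, -0.0, 0.115] rows 4.9
(0.4515, 0.003, 0.155, -0.09) -> [0.664, -0.267, 0.982] [0.0, -0.0, 0.115] rows 0.0
```

{"fn": "drive_tool", "kwargs": {"steps": [[[1,0.664,-0.267,0.6,0,0,0.115],[1,0.664,-0.267,0.6,0,0,0.115],[1,0.664,-0.267,0.6,0,0,0.115],[1,0.664,-0.267,0.98,0,0,0.115],[1,0.664,-0.267,0.98,0,0,0.115],[1,0.664,-0.267,0.98,0,0,0.115],[1,0.664,-0.267,0.98,0,0,0.115]]]}}

```text
time_s: 5.0
ee_pos: [0.4511, 0.0028, 0.1549]
eef_rot: [0.738, 0.675, -0.001, -0.001]
contact_force: [0.3, -0.7, 0.6]
grip_width: 0.0851
grip_force: 0.0
```

```bash
python3 - <<'E'
from h import *
f,K,Rm,p=cam('wrist'); save('w3',f); 
for z,P in [(0.085,(.4515,.003)),(.04,(.4515,.003))]: print(proj((*P,z),K,Rm,p))
E
python3 plan.py .4515,.003,.028,-.09 .4515,.003,.16,-.09
```

```text
[283.37420504 227.5880269 ]
[283.30737819 206.5067577 ]
at [0.4533 0.0022 0.1569] yaw -0.09 t 5.05 w 0.0854959407171889
(0.4515, 0.003, 0.028, -0.09) -> [0.003, -0.011, 0.644] [0.003, 0.0, -0.0] rows 2.6
(0.4515, 0.003, 0.16, -0.09) -> [0.003, -0.009, -0.016] [0.003, 0.0, -0.0] rows 2.6
```

View pics/w3.png

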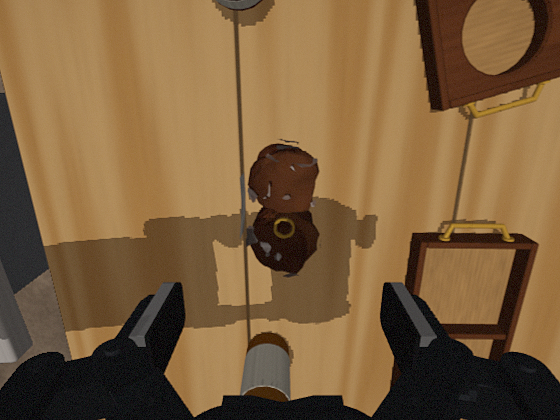

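{"fn": "drive_tool", "kwargs": {"steps": [[[1,0,0,0.2,0,0,0],[1,0,0,0.4,0,0,0],[1,0,0,0.55,0,0,0],[1,0,0,0.63,0,0,0],[1,0,0,0.63,0,0,0],[-1,0,0,0.63,0,0,0],[-1,0,0,0.63,0,0,0],[-1,0,0,0.63,0,0,0],[-1,0,0,0.63,0,0,0],[-1,0,0,0.63,0,0,0],[-1,0,0,0.63,0,0,0]]], "newtons": 30}}

```text
time_s: 6.15
ee_pos: [0.4545, 0.0021, 0.032]
eef_rot: [0.738, 0.675, 0.002, 0.002]
contact_force: [-1.2, -1.1, 5.8]
grip_width: 0.0625
grip_force: 32.5
```

{"fn": "drive_tool", "kwargs": {"steps": [[[-1,0,0,-0.1,0,0,0],[-1,0,0,-0.25,0,0,0],[-1,0,0,-0.4,0,0,0],[-1,0,0,-0.4,0,0,0],[-1,0,0,-0.4,0,0,0]]]}}

```text
time_s: 6.65
ee_pos: [0.4529, 0.0027, 0.1109]
eef_rot: [0.738, 0.674, 0.001, 0.001]
contact_force: [0.1, 0.6, -2.0]
grip_width: 0.0628
grip_force: 34.4
```

```bash
python3 plan.py .5998,-.212,.11,-.0945
```

```text
at [0.4529 0.0027 0.1109] yaw -0.09 t 6.65 w 0.06275666145697846
(0.5998, -0.212, 0.11, -0.0945) -> [-1.003, 0.828, 0.008] [0.005, -0.0, 0.005] rows 5.2
```

{"fn": "drive_tool", "kwargs": {"steps": [[[-1,-0.15,0.12,0,0,0,0],[-1,-0.3,0.25,0,0,0,0],[-1,-0.5,0.42,0,0,0,0],[-1,-0.7,0.59,0,0,0,0],[-1,-0.88,0.74,0,0,0,0],[-1,-1,0.83,0,0,0,0],[-1,-1,0.83,0,0,0,0],[-1,-1,0.83,0,0,0,0],[-1,-1,0.83,0,0,0,0]]]}}

```text
time_s: 7.55
ee_pos: [0.5969, -0.2099, 0.1075]
eef_rot: [0.738, 0.675, -0.001, -0.002]
contact_force: [0.4, 0.2, -1.9]
grip_width: 0.0628
grip_force: 34.4
```

```bash
python3 - <<'E'
from h import *
f,K,Rm,p=cam('wrist'); save('w4',f)
E
python3 plan.py .5998,-.212,.036,-.0945
```

```text
at [ 0.5972 -0.2098  0.1079] yaw -0.089 t 7.6 w 0.06255180227943334
(0.5998, -0.212, 0.036, -0.0945) -> [-0.01, 0.015, 0.36] [-0.004, -0.002, 0.006] rows 1.4
```

View pics/w4.png

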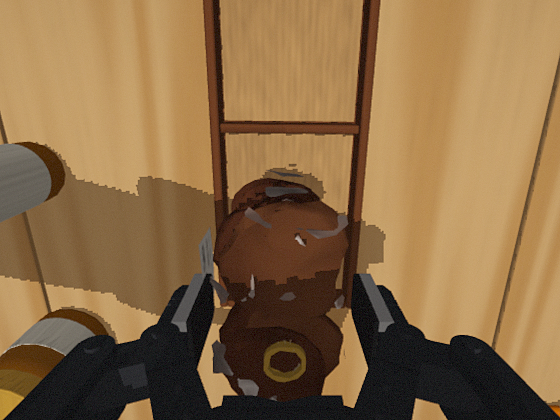

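{"fn": "drive_tool", "kwargs": {"steps": [[[-1,0,0.01,0.1,0,0,0],[-1,0,0.01,0.2,0,0,0],[-1,0,0.01,0.28,0,0,0],[-1,0,0.01,0.33,0,0,0],[-1,0,0.01,0.36,0,0,0],[-1,0,0.01,0.36,0,0,0],[-1,0,0.01,0.36,0,0,0]]]}}

```text
time_s: 8.3
ee_pos: [0.6014, -0.2115, 0.038]
eef_rot: [0.738, 0.675, 0.0, 0.001]
contact_force: [-0.6, 0.8, 0.7]
grip_width: 0.0627
grip_force: 33.0
```

{"fn": "drive_tool", "kwargs": {"steps": [[[-1,0,0,0.01,0,0,0],[1,0,0,0.01,0,0,0],[1,0,0,0.01,0,0,0],[1,0,0,0.01,0,0,0],[1,0,0,0.01,0,0,0],[1,0,0,-0.1,0,0,0],[1,0,0,-0.3,0,0,0],[1,0,0,-0.55,0,0,0],[1,0,0,-0.6,0,0,0],[1,0,0,-0.6,0,0,0]]]}}

```text
time_s: 9.3
ee_pos: [0.6032, -0.2126, 0.1608]
eef_rot: [0.738, 0.674, 0.001, 0.003]
contact_force: [0.4, -0.0, -0.4]
grip_width: 0.0852
grip_force: 0.0
```

```bash
python3 plan.py .4074,-.3104,.17,0
```

```text
at [ 0.6032 -0.2126  0.1608] yaw -0.09 t 9.3 w 0.08517519303748967
(0.4074, -0.3104, 0.17, 0.0) -> [-0.576, -0.931, -0.051] [0.008, 0.003, -0.115] rows 4.4
```

{"fn": "drive_tool", "kwargs": {"steps": [[[1,-0.573,-0.925,-0.05,0,0,0],[1,-0.573,-0.925,-0.05,0,0,0],[1,-0.573,-0.925,-0.05,0,0,0],[1,-0.573,-0.925,-0.05,0,0,0],[1,-0.573,-0.925,-0.05,0,0,0],[1,-0.573,-0.925,-0.05,0,0,0],[1,-0.573,-0.925,-0.05,0,0,0]]]}}

```text
time_s: 10.0
ee_pos: [0.4055, -0.3084, 0.1657]
eef_rot: [0.739, 0.674, 0.0, -0.001]
contact_force: [0.4, -0.3, 0.7]
grip_width: 0.0852
grip_force: 0.0
```

```bash
cat > c.py <<'E'
from fit import *
import sys
t,mod,x,y=sys.argv[1],globals()[sys.argv[2]],float(sys.argv[3]),float(sys.argv[4])
for c in ['wrist','side','scene']:
    f,K,Rm,p=cam(c)
    for d in manip.regions_of(c,t)[:2]:
        if d['conf']<.4: continue
        q,e=fit(cyl(mod),d['mask'],(K,Rm,p),(x,y)); print(c,round(d['conf'],2),np.round(d['at']),q.round(4),round(e,3))
E
python3 c.py honey_jar_center HONEY .407 -.310; python3 plan.py .4074,-.3104,.03,-.09
```

```text
wrist 0.82 [283. 216.] [ 0.4077 -0.3089] 0.052
side 0.86 [274. 281.] [ 0.4114 -0.3042] 0.098
at [ 0.4071 -0.3085  0.167 ] yaw -0.089 t 10.3 w 0.08560669204532474
(0.4074, -0.3104, 0.03, -0.09) -> [-0.01, 0.003, 0.685] [-0.0, -0.0, 0.002] rows 2.7
```

{"fn": "drive_tool", "kwargs": {"steps": [[[1,0,0,0.2,0,0,0],[1,0,0,0.42,0,0,0],[1,0,0,0.58,0,0,0],[1,0,0,0.67,0,0,0],[1,0,0,0.67,0,0,0],[-1,0,0,0.67,0,0,0],[-1,0,0,0.67,0,0,0],[-1,0,0,0.67,0,0,0],[-1,0,0,0.67,0,0,0],[-1,0,0,0.67,0,0,0],[-1,0,0,0.67,0,0,0]]], "newtons": 40}}

```text
time_s: 11.4
ee_pos: [0.4076, -0.3099, 0.0349]
eef_rot: [0.738, 0.674, 0.0, 0.002]
contact_force: [-0.3, 0.5, 6.4]
grip_width: 0.0622
grip_force: 45.5
```

{"fn": "drive_tool", "kwargs": {"steps": [[[-1,0,0,-0.1,0,0,0],[-1,0,0,-0.25,0,0,0],[-1,0,0,-0.45,0,0,0],[-1,0,0,-0.65,0,0,0],[-1,0,0,-0.65,0,0,0],[-1,0,0,-0.65,0,0,0]]]}}

```text
time_s: 12.0
ee_pos: [0.4061, -0.3089, 0.1635]
eef_rot: [0.738, 0.674, 0.0, 0.0]
contact_force: [0.4, 0.5, -4.0]
grip_width: 0.0624
grip_force: 46.6
```

```bash
python3 plan.py .51,-.2,.163,-.09 .6105,-.0995,.163,-.09
```

```text
at [ 0.4061 -0.3089  0.1635] yaw -0.09 t 12.0 w 0.06235905646321854
(0.51, -0.2, 0.163, -0.09) -> [0.589, 0.468, 0.002] [0.001, 0.001, -0.0] rows 3.0
(0.6105, -0.0995, 0.163, -0.09) -> [1.135, 0.923, 0.002] [0.001, 0.001, -0.0] rows 2.8
```

{"fn": "drive_tool", "kwargs": {"steps": [[[-1,0.1,0.15,0,0,0,0],[-1,0.25,0.3,0,0,0,0],[-1,0.42,0.47,0,0,0,0],[-1,0.59,0.62,0,0,0,0],[-1,0.76,0.75,0,0,0,0],[-1,0.92,0.87,0,0,0,0],[-1,1,0.92,0,0,0,0],[-1,1,0.92,0,0,0,0],[-1,1,0.92,0,0,0,0]]]}}

```text
time_s: 12.9
ee_pos: [0.6054, -0.126, 0.1605]
eef_rot: [0.738, 0.675, -0.002, -0.002]
contact_force: [-0.9, -0.9, -3.7]
grip_width: 0.0622
grip_force: 46.7
```

```bash
python3 plan.py .6105,-.0995,.163,-.09  .6105,-.0995,.041,-.09
python3 - <<'E'
from fit import *
f,K,Rm,p=cam('wrist'); np.savez('w5',f=f,K=K,Rm=Rm,p=p)
g=cv2.medianBlur(f,3).astype(int); dark=cv2.medianBlur(((g[...,0]<140)&(g[...,1]<g[...,0]*.66)).astype(np.uint8),3)
o=f.copy(); mm=tray('jar')((.6044,-.1642,-.0945),(K,Rm,p),f.shape[:2]); cs,_=cv2.findContours(mm,cv2.RETR_LIST,cv2.CHAIN_APPROX_NONE); cv2.drawContours(o,cs,-1,(0,255,0),1); save('w5',o)
E
```

```text
at [ 0.6054 -0.126   0.1605] yaw -0.089 t 12.9 w 0.062205759384432145
(0.6105, -0.0995, 0.163, -0.09) -> [0.134, 0.014, -0.013] [-0.007, -0.0, 0.001] rows 0.5
(0.6105, -0.0995, 0.041, -0.09) -> [0.134, 0.017, 0.597] [-0.007, -0.0, 0.001] rows 2.4
```

View pics/w5.png

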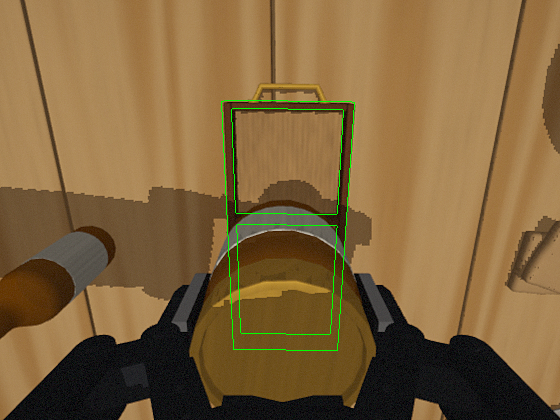

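{"fn": "drive_tool", "kwargs": {"steps": [[[-1,0.13,0.015,0,0,0,0],[-1,0.13,0.015,0.1,0,0,0],[-1,0.13,0.015,0.25,0,0,0],[-1,0.13,0.015,0.4,0,0,0],[-1,0.13,0.015,0.52,0,0,0],[-1,0.13,0.015,0.57,0,0,0],[-1,0.13,0.015,0.595,0,0,0],[-1,0.13,0.015,0.6,0,0,0],[-1,0.13,0.015,0.6,0,0,0]]]}}

```text
time_s: 13.85
ee_pos: [0.614, -0.1015, 0.0446]
eef_rot: [0.738, 0.674, 0.001, 0.001]
contact_force: [0.1, -0.4, -4.0]
grip_width: 0.0621
grip_force: 46.6
```

{"fn": "drive_tool", "kwargs": {"steps": [[[-1,0,-0.01,0.01,0,0,0],[-1,0,-0.01,0.015,0,0,0],[-1,0,-0.01,0.015,0,0,0],[-1,0,-0.01,0.015,0,0,0]]]}}

```text
time_s: 14.25
ee_pos: [0.6113, -0.1006, 0.041]
eef_rot: [0.738, 0.675, 0.0, 0.0]
contact_force: [-0.9, -0.2, -0.7]
grip_width: 0.0625
grip_force: 46.9
```

Nearly supported; release, rise, head toward the jam jar.

{"fn": "drive_tool", "kwargs": {"steps": [[[-1,0,0,0.005,0,0,0],[-1,0,0,0.005,0,0,0],[1,0,0,0.005,0,0,0],[1,0,0,0.005,0,0,0],[1,0,0,0.005,0,0,0],[1,0,0,0.005,0,0,0],[1,0,0,-0.1,0,0,0],[1,0,0,-0.3,0,0,0],[1,0,0,-0.55,0,0,0],[1,0,0,-0.6,0,0,0],[1,0.5,0,-0.6,0,0,0],[1,0.5,0,-0.6,0,0,0],[1,0.5,0,-0.6,0,0,0],[1,0.5,0,-0.6,0,0,0],[1,0.5,0,-0.6,0,0,0]]]}}

```text
time_s: 15.75
ee_pos: [0.6197, -0.0016, 0.1598]
eef_rot: [0.738, 0.674, -0.0, -0.0]
contact_force: [0.1, 0.1, 0.3]
grip_width: 0.085
grip_force: 0.0
```

```bash
python3 plan.py .435,.173,.16,-.09
```

```text
at [ 0.6197 -0.0016  0.1598] yaw -0.09 t 15.75 w 0.08499316008001641
(0.435, 0.173, 0.16, -0.09) -> [0.786, -0.998, -0.001] [-0.001, 0.001, -0.0] rows 5.1
```

```bash
cat >> fit.py <<'E'
HONEYT=[(.032,.006,.032,.076),(.031,.076,.031,.092)]
E
python3 c.py honey_jar_center HONEYT .611 -.1
python3 - <<'E'
from h import *
f,K,Rm,p=cam('wrist'); save('w6',f); print(proj((.611,-.1,.088),K,Rm,p))
E
```

```text
wrist 0.81 [284. 328.] [ 0.6109 -0.0999] 0.065
side 0.93 [297. 226.] [ 0.6153 -0.0956] 0.144
scene 0.94 [310. 220.] [ 0.6207 -0.1036] 0.133
[282.5480824  348.13593404]
```

View pics/w6.png

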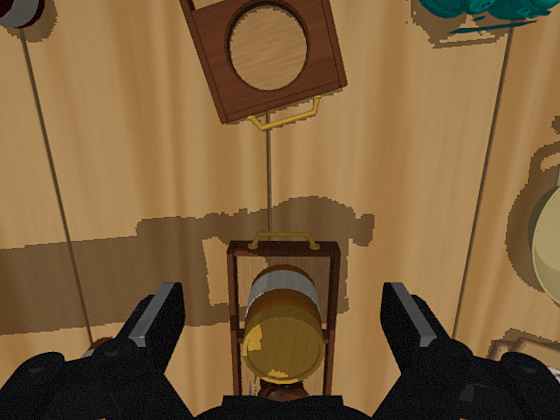

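{"fn": "drive_tool", "kwargs": {"steps": [[[1,0.786,-0.998,0,0,0,0],[1,0.786,-0.998,0,0,0,0],[1,0.786,-0.998,0,0,0,0],[1,0.786,-0.998,0,0,0,0],[1,0.786,-0.998,0,0,0,0],[1,0.786,-0.998,0,0,0,0],[1,0.786,-0.998,0,0,0,0],[1,0.786,-0.998,0,0,0,0]]]}}

```text
time_s: 16.9
ee_pos: [0.4366, 0.1732, 0.1608]
eef_rot: [0.738, 0.674, 0.001, 0.001]
contact_force: [0.3, -0.5, 0.1]
grip_width: 0.0854
grip_force: 0.0
```

```bash
python3 c.py jam_jar_center JAM .435 .173; python3 plan.py .435,.173,.02,-.09
```

```text
wrist 0.56 [278. 207.] [0.4339 0.1707] 0.094
side 0.49 [226. 206.] [0.4365 0.1686] 0.135
scene 0.55 [260. 266.] [0.4338 0.1731] 0.098
at [0.4361 0.1728 0.1602] yaw -0.092 t 17.2 w 0.0853105148538275
(0.435, 0.173, 0.02, -0.09) -> [0.0, -0.005, 0.701] [-0.0, 0.0, -0.002] rows 2.8
```

{"fn": "drive_tool", "kwargs": {"steps": [[[1,-0.007,-0.007,0.2,0,0,0],[1,-0.007,-0.007,0.42,0,0,0],[1,-0.007,-0.007,0.6,0,0,0],[1,-0.007,-0.007,0.69,0,0,0],[1,-0.007,-0.007,0.69,0,0,0],[-1,-0.007,-0.007,0.69,0,0,0],[-1,-0.007,-0.007,0.69,0,0,0],[-1,-0.007,-0.007,0.69,0,0,0],[-1,-0.007,-0.007,0.69,0,0,0],[-1,-0.007,-0.007,0.69,0,0,0],[-1,-0.007,-0.007,0.69,0,0,0],[-1,-0.007,-0.007,0.69,0,0,0]]], "newtons": 30}}

```text
time_s: 18.4
ee_pos: [0.4353, 0.1727, 0.0241]
eef_rot: [0.738, 0.675, 0.001, 0.001]
contact_force: [-0.5, -0.3, 7.0]
grip_width: 0.0489
grip_force: 31.3
```

{"fn": "drive_tool", "kwargs": {"steps": [[[-1,0,0,-0.1,0,0,0],[-1,0,0,-0.25,0,0,0],[-1,0,0,-0.45,0,0,0],[-1,0,0,-0.65,0,0,0],[-1,0,0,-0.8,0,0,0],[-1,0,0,-0.8,0,0,0],[-1,0,0,-0.8,0,0,0]]]}}

```text
time_s: 19.1
ee_pos: [0.434, 0.1724, 0.183]
eef_rot: [0.738, 0.675, 0.001, 0.0]
contact_force: [0.3, 0.1, -2.3]
grip_width: 0.0489
grip_force: 32.3
```

```bash
cat > d.py <<'E'
from fit import *
import sys
# fit held jam: underside height guess from args, wrist only
s=manip.sense(); p0=s['ee_pos']; zb=p0[2]-float(sys.argv[1])
f,K,Rm,p=cam('wrist'); save(sys.argv[2],f)
r=manip.regions_of('wrist','jam_jar_center')
for d in r[:2]: 
    q,e=fit(cyl([(a,z1+zb,b,z2+zb) for a,z1,b,z2 in JAM]),d['mask'],(K,Rm,p),p0[:2]); print(d['conf'],d['at'],q,'rel',q-p0[:2],e)
E
python3 d.py .022 w7;  python3 plan.py .523,.036,.18,-.09 .611,-.1,.18,-.09
```

```text
0.91 [280.2, 312.3] [0.43366514 0.17244893] rel [-3.58276367e-04  8.69750977e-05] 0.09698566102002201
at [0.4323 0.1718 0.1807] yaw -0.09 t 19.2 w 0.04874836247116031
(0.523, 0.036, 0.18, -0.09) -> [-0.635, 0.513, 0.003] [-0.004, 0.001, -0.0] rows 3.3
(0.611, -0.1, 0.18, -0.09) -> [-1.273, 1.013, 0.002] [-0.004, 0.001, -0.0] rows 3.2
```

{"fn": "drive_tool", "kwargs": {"steps": [[[-1,-0.1,0.08,0,0,0,0],[-1,-0.25,0.2,0,0,0,0],[-1,-0.43,0.34,0,0,0,0],[-1,-0.61,0.49,0,0,0,0],[-1,-0.78,0.63,0,0,0,0],[-1,-0.92,0.74,0,0,0,0],[-1,-1,0.81,0,0,0,0],[-1,-1,0.81,0,0,0,0]]]}}

```text
time_s: 20.0
ee_pos: [0.5773, -0.0441, 0.1797]
eef_rot: [0.739, 0.673, -0.001, -0.001]
contact_force: [-0.2, 0.5, -2.2]
grip_width: 0.0483
grip_force: 32.3
```

```bash
python3 plan.py .611,-.1,.18,-.09
```

```text
at [ 0.5773 -0.0441  0.1797] yaw -0.094 t 20.0 w 0.048305674138156035
(0.611, -0.1, 0.18, -0.09) -> [-0.263, 0.194, -0.002] [-0.004, 0.001, -0.005] rows 1.3
```

{"fn": "drive_tool", "kwargs": {"steps": [[[-1,-0.1,0.07,0,0,0,0],[-1,-0.2,0.15,0,0,0,0],[-1,-0.263,0.194,0,0,0,0],[-1,-0.263,0.194,0,0,0,0],[-1,-0.263,0.194,0,0,0,0],[-1,-0.263,0.194,0,0,0,0]]]}}

```text
time_s: 20.6
ee_pos: [0.6099, -0.0961, 0.1816]
eef_rot: [0.738, 0.675, -0.0, -0.001]
contact_force: [0.2, 0.6, -0.4]
grip_width: 0.0489
grip_force: 32.3
```

```bash
python3 - <<'E'
from h import *
P=[]
for i in range(8): P.append(manip.sense()['ee_pos']); cam('side')
P=np.array(P);print(P.mean(0),P.std(0))
E
python3 c.py honey_jar_center HONEYT .611 -.1; python3 c.py jam_jar_center 'JAM' .611 -.1|head -0; python3 d.py .022 w8
```

```text
[ 0.6105426  -0.09654486  0.18220701] [0.00035016 0.00033496 0.00028936]
wrist 0.83 [283. 200.] [ 0.6114 -0.0994] 0.31
scene 0.75 [308. 218.] [ 0.6185 -0.1019] 0.129
0.77 [280.6, 310.5] [ 0.61078252 -0.09880289] rel [-0.0002227  -0.00138546] 0.10421441671856682Exception ignored on flushing sys.stdout:
BrokenPipeError: [Errno 32] Broken pipe
```

View pics/w8.png

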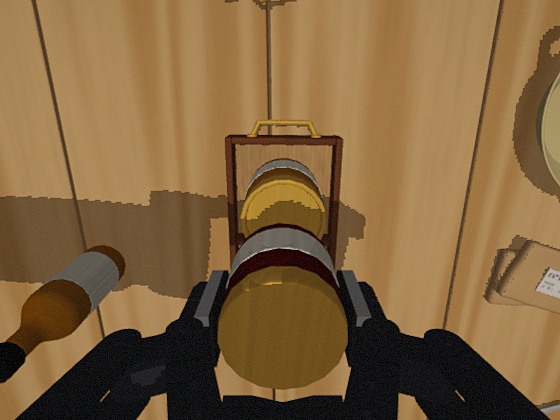

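{"fn": "drive_tool", "kwargs": {"steps": [[[-1,-0.015,0.003,0.1,0,0,0],[-1,-0.015,0.003,0.2,0,0,0],[-1,-0.015,0.003,0.28,0,0,0],[-1,-0.015,0.003,0.31,0,0,0],[-1,-0.015,0.003,0.335,0,0,0],[-1,-0.015,0.003,0.335,0,0,0],[-1,-0.015,0.003,0.335,0,0,0]]]}}

```text
time_s: 22.4
ee_pos: [0.6121, -0.1006, 0.1161]
eef_rot: [0.738, 0.674, 0.0, 0.001]
contact_force: [-0.6, -0.6, -2.6]
grip_width: 0.0488
grip_force: 32.3
```

Run:
```python
from h import *
for i in range(4): cam('side')
s=manip.sense(); print(s['ee_pos'],s['contact_force'])
```

```text
[ 0.6119868  -0.10057922  0.11616501] [ 0.2015756  -0.15714741 -1.79171794]
```

{"fn": "drive_tool", "kwargs": {"steps": [[[-1,0,0,0.008,0,0,0],[-1,0,0,0.016,0,0,0],[-1,0,0,0.02,0,0,0],[-1,0,0,0.02,0,0,0],[-1,0,0,0.02,0,0,0]]]}}

```text
time_s: 23.1
ee_pos: [0.6117, -0.1005, 0.1122]
eef_rot: [0.738, 0.674, 0.0, 0.0]
contact_force: [-1.8, 1.0, 5.6]
grip_width: 0.0486
grip_force: 32.9
```

{"fn": "drive_tool", "kwargs": {"steps": [[[-1,0,0,-0.005,0,0,0],[-0.2,0,0,-0.005,0,0,0],[0.2,0,0,-0.005,0,0,0],[1,0,0,-0.005,0,0,0],[1,0,0,-0.005,0,0,0],[1,0,0,-0.005,0,0,0],[1,0,0,-0.1,0,0,0],[1,0,0,-0.3,0,0,0],[1,0,0,-0.5,0,0,0],[1,0.25,-0.1,-0.5,0,0,0],[1,0.5,-0.25,-0.5,0,0,0],[1,0.75,-0.4,-0.5,0,0,0],[1,1,-0.5,-0.5,0,0,0],[1,1,-0.5,-0.5,0,0,0],[1,1,-0.5,-0.5,0,0,0],[1,1,-0.5,-0.5,0,0,0]]]}}

```text
time_s: 24.7
ee_pos: [0.5299, 0.1079, 0.2114]
eef_rot: [0.738, 0.675, 0.0, 0.0]
contact_force: [0.5, 0.3, -0.6]
grip_width: 0.0855
grip_force: 0.0
```

```bash
python3 - <<'E'
from h import *
a,K,Rm,p=cam('wrist'); b,*_=cam('side')
x=cv2.resize(a[200:420,150:450],(440,323)); y=cv2.resize(b[190:270,255:355],(360,288)); y=cv2.copyMakeBorder(y,0,35,0,0,cv2.BORDER_CONSTANT)
save('stack',np.hstack([x,y]))
E
python3 c.py jam_jar_center JAMT .611 -.1 2>/dev/null; python3 plan.py .5,.25,.2,.265 .4335,.3222,.17,.265
```

```text
at [0.5303 0.1068 0.2113] yaw -0.091 t 24.8 w 0.08550268147338407
(0.5, 0.25, 0.2, 0.265) -> [0.699, -0.216, 0.056] [0.001, 0.001, -0.453] rows 2.9
(0.4335, 0.3222, 0.17, 0.265) -> [1.029, -0.58, 0.206] [0.001, 0.001, -0.453] rows 2.1
```

View pics/stack.png

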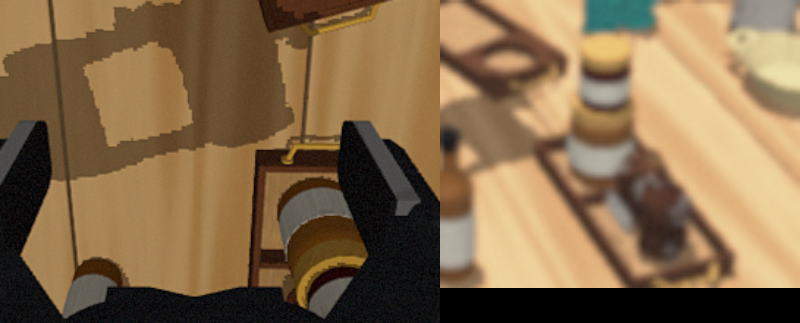

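{"fn": "drive_tool", "kwargs": {"steps": [[[1,0.25,-0.1,0,0,0,-0.15],[1,0.5,-0.25,0,0,0,-0.3],[1,0.75,-0.4,0.05,0,0,-0.45],[1,1,-0.57,0.1,0,0,-0.453],[1,1,-0.57,0.2,0,0,-0.453],[1,1,-0.57,0.2,0,0,-0.453],[1,1,-0.57,0.2,0,0,-0.453],[1,1,-0.57,0.2,0,0,-0.453]]]}}

```text
time_s: 25.6
ee_pos: [0.4359, 0.3162, 0.1719]
eef_rot: [0.608, 0.794, 0.0, 0.001]
contact_force: [-0.0, -0.0, 0.1]
grip_width: 0.0859
grip_force: 0.0
```

```bash
python3 - <<'E'
from h import *
f,K,Rm,p=cam('wrist'); save('w9',f); 
for z in (0.085,.04): print(proj((.434,.3222,z),K,Rm,p))
for z in (.06,): print([proj((.434-np.sin(.265)*y,.3222+np.cos(.265)*y,z),K,Rm,p).round(1) for y in (-.05,.05)])
E
python3 plan.py .434,.3222,.17,.265
```

```text
[282.26277653 210.82420431]
[282.15064628 193.28639041]
[array([282.2, 259.3]), array([282.2, 133.8])]
at [0.4361 0.3162 0.1721] yaw 0.263 t 25.65 w 0.08529865184242165
(0.434, 0.3222, 0.17, 0.265) -> [0.032, -0.002, 0.011] [0.002, -0.0, -0.002] rows 0.1
```

View pics/w9.png

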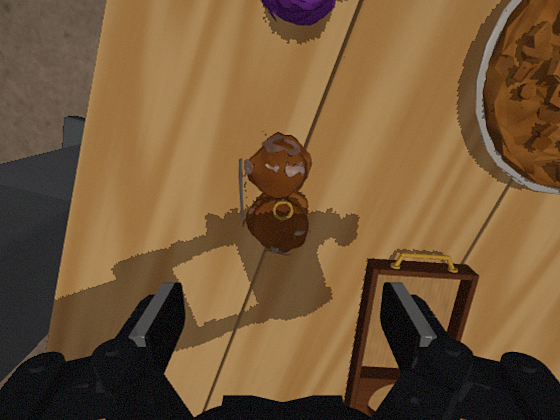

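{"fn": "drive_tool", "kwargs": {"steps": [[[1,0.03,0.005,0.2,0,0,0],[1,0.03,0.005,0.42,0,0,0],[1,0.03,0.005,0.6,0,0,0],[1,0.03,0.005,0.71,0,0,0],[1,0.03,0.005,0.71,0,0,0],[-1,0.03,0.005,0.71,0,0,0],[-1,0.03,0.005,0.71,0,0,0],[-1,0.03,0.005,0.71,0,0,0],[-1,0.03,0.005,0.71,0,0,0],[-1,0.03,0.005,0.71,0,0,0],[-1,0.03,0.005,0.71,0,0,0]]], "newtons": 30}}

```text
time_s: 26.75
ee_pos: [0.4357, 0.324, 0.0314]
eef_rot: [0.607, 0.795, 0.002, 0.001]
contact_force: [0.8, -2.0, 6.0]
grip_width: 0.0642
grip_force: 34.8
```

{"fn": "drive_tool", "kwargs": {"steps": [[[-1,0,0,-0.1,0,0,0],[-1,0,0,-0.25,0,0,0],[-1,0,0,-0.4,0,0,0],[-1,0,0,-0.4,0,0,0],[-1,0,0,-0.4,0,0,0],[-1,0,0,-0.4,0,0,0]]]}}

```text
time_s: 27.35
ee_pos: [0.4322, 0.3225, 0.1077]
eef_rot: [0.607, 0.795, -0.001, -0.001]
contact_force: [-0.9, -0.0, -1.6]
grip_width: 0.0639
grip_force: 34.5
```

```bash
python3 plan.py .5996,.2122,.115,.202
```

```text
at [0.4322 0.3225 0.1077] yaw 0.266 t 27.35 w 0.06385481991240823
(0.5996, 0.2122, 0.115, 0.202) -> [-0.752, 0.663, -0.038] [-0.004, 0.001, 0.081] rows 4.0
```

{"fn": "drive_tool", "kwargs": {"steps": [[[-1,-0.1,0.09,0,0,0,0.02],[-1,-0.25,0.22,0,0,0,0.04],[-1,-0.42,0.37,0,0,0,0.08],[-1,-0.58,0.51,0,0,0,0.081],[-1,-0.7,0.62,0,0,0,0.081],[-1,-0.75,0.66,0,0,0,0.081],[-1,-0.75,0.66,0,0,0,0.081],[-1,-0.75,0.66,0,0,0,0.081],[-1,-0.75,0.66,0,0,0,0.081],[-1,-0.75,0.66,0,0,0,0.081]]]}}

```text
time_s: 28.35
ee_pos: [0.5989, 0.2142, 0.1089]
eef_rot: [0.632, 0.775, -0.0, -0.0]
contact_force: [-0.2, -0.0, -1.5]
grip_width: 0.0642
grip_force: 34.5
```

```bash
python3 plan.py .5996,.2122,.038,.202
```

```text
at [0.5989 0.2142 0.1089] yaw 0.204 t 28.35 w 0.0641930665257816
(0.5996, 0.2122, 0.038, 0.202) -> [-0.01, 0.002, 0.355] [-0.002, -0.0, 0.002] rows 1.4
```

{"fn": "drive_tool", "kwargs": {"steps": [[[-1,-0.01,0,0.1,0,0,0],[-1,-0.01,0,0.2,0,0,0],[-1,-0.01,0,0.28,0,0,0],[-1,-0.01,0,0.33,0,0,0],[-1,-0.01,0,0.355,0,0,0],[-1,-0.01,0,0.36,0,0,0],[-1,-0.01,0,0.36,0,0,0]]]}}

```text
time_s: 29.05
ee_pos: [0.6014, 0.2115, 0.0377]
eef_rot: [0.632, 0.775, 0.001, 0.0]
contact_force: [-0.4, -0.5, -2.0]
grip_width: 0.064
grip_force: 34.5
```

{"fn": "drive_tool", "kwargs": {"steps": [[[-1,0,0,0.008,0,0,0],[-1,0,0,0.008,0,0,0],[-1,0,0,0.008,0,0,0],[1,0,0,0.008,0,0,0],[1,0,0,0.008,0,0,0],[1,0,0,0.008,0,0,0],[1,0,0,0.008,0,0,0],[1,0,0,-0.1,0,0,0],[1,0,0,-0.3,0,0,0],[1,0,0,-0.55,0,0,0],[1,0,0,-0.8,0,0,0],[1,0,0,-0.85,0,0,0],[1,0,0,-0.85,0,0,0]]]}}

```text
time_s: 30.35
ee_pos: [0.6031, 0.2118, 0.211]
eef_rot: [0.632, 0.775, 0.003, 0.002]
contact_force: [1.0, -0.1, -0.0]
grip_width: 0.0855
grip_force: 0.0
```

```bash
python3 plan.py .515,.09,.215,.1 .4215,-.05,.24,0
```

```text
at [0.6031 0.2118 0.211 ] yaw 0.202 t 30.35 w 0.08553907458988741
(0.515, 0.09, 0.215, 0.1) -> [-0.508, -0.553, -0.024] [0.009, -0.001, 0.13] rows 3.0
(0.4215, -0.05, 0.24, 0.0) -> [-1.1, -1.151, -0.154] [0.009, -0.002, 0.257] rows 3.4
```

{"fn": "drive_tool", "kwargs": {"steps": [[[1,-0.22,-0.22,-0.15,0,0,0.15],[1,-0.4,-0.4,-0.15,0,0,0.257],[1,-0.58,-0.58,-0.15,0,0,0.257],[1,-0.76,-0.76,-0.15,0,0,0.257],[1,-0.9,-0.95,-0.15,0,0,0.257],[1,-0.9,-1,-0.15,0,0,0.257],[1,-0.9,-1,-0.15,0,0,0.257],[1,-0.9,-1,-0.15,0,0,0.257]]]}}

```text
time_s: 31.15
ee_pos: [0.4399, -0.0053, 0.2355]
eef_rot: [0.708, 0.707, -0.001, -0.001]
contact_force: [0.5, -0.2, -0.7]
grip_width: 0.0853
grip_force: 0.0
```

```bash
cat >> fit.py <<'E'
BOTF=[(.022,0,.022,.095),(.022,.095,.013,.12),(.013,.12,.013,.15)]
E
python3 c.py syrup_bottle_center BOTF .4215 -.162
python3 - <<'E'
from fit import *
f,K,Rm,p=cam('wrist'); x=f[200:420,150:420]
g,K2,R2,p2=cam('side')
q=(.4215,-.1615)
t=proj((*q,.15),K2,R2,p2); b=proj((*q,0),K2,R2,p2); print(t,b)
r=manip.regions_of('side','syrup_bottle_center')[0]['mask']
# width by height from side silhouette
D=np.linalg.norm(np.array([*q,.08])-p2)
for z in np.arange(.05,.151,.01):
    c=proj((*q,z),K2,R2,p2); row=int(round(c[1])); cols=np.where(r[row])[0]; print(round(z,3),len(cols),'px ->',round(len(cols)*D/K2[0,0]*1000,1) if len(cols) else '')
for z in (0,.15): print(proj((*q,z),K,Rm,p))
y=g[int(t[1])-12:int(b[1])+15,int(t[0])-35:int(t[0])+35]
y=cv2.resize(y,None,fx=5,fy=5); x=cv2.resize(x,(400,326)); h=max(x.shape[0],y.shape[0])
pad=lambda a:cv2.copyMakeBorder(a,0,h-a.shape[0],0,0,cv2.BORDER_CONSTANT)
save('bot',np.hstack([pad(x),pad(y)]))
E
```

```text
wrist 0.8 [265. 332.] [ 0.4202 -0.157 ] 0.154
side 0.8 [258. 250.] [ 0.4233 -0.1625] 0.214
side 0.51 [317. 248.] [ 0.4368 -0.1431] 1.807
[257.05202297 226.29026328] [258.0806467  264.39405734]
0.05 14 px -> 44.4
0.06 14 px -> 44.4
0.07 13 px -> 41.3
0.08 13 px -> 41.3
0.09 13 px -> 41.3
0.1 11 px -> 34.9
0.11 8 px -> 25.4
0.12 6 px -> 19.0
0.13 6 px -> 19.0
0.14 7 px -> 22.2
0.15 6 px -> 19.0
[266.31826138 295.41690292]
[258.65838316 392.32384689]
```

View pics/bot.png

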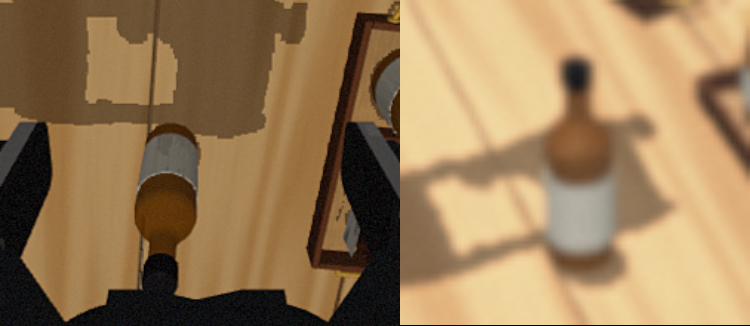

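```bash
python3 plan.py .4215,-.1615,.22,0
```

```text
at [ 0.4412 -0.0048  0.2371] yaw 0.001 t 31.6 w 0.08568176786971433
(0.4215, -0.1615, 0.22, 0.0) -> [-0.783, -0.099, 0.086] [-0.0, -0.0, 0.001] rows 3.2
```

{"fn": "drive_tool", "kwargs": {"steps": [[[1,-0.25,-0.03,0,0,0,0],[1,-0.5,-0.06,0,0,0,0],[1,-0.7,-0.08,0,0,0,0],[1,-0.783,-0.099,0.08,0,0,0],[1,-0.783,-0.099,0.08,0,0,0],[1,-0.783,-0.099,0.08,0,0,0],[1,-0.783,-0.099,0.08,0,0,0],[1,-0.783,-0.099,0.08,0,0,0]]]}}

```text
time_s: 32.4
ee_pos: [0.4218, -0.161, 0.2218]
eef_rot: [0.707, 0.708, 0.0, 0.0]
contact_force: [-0.2, 1.2, -0.1]
grip_width: 0.0856
grip_force: 0.0
```

Run:
```python
from fit import *
P=[]
for i in range(3):
    f,K,Rm,p=cam('wrist'); P.append(manip.sense()['ee_pos'])
print(np.mean(P,0))
g=f.astype(int).sum(2); t=proj((.4215,-.1615,.142),K,Rm,p); print('pred cap mid',t)
a=np.zeros(g.shape,bool); x,y=map(int,t); a[y-70:y+70,x-70:x+70]=True
m=((g<110)&a).astype(np.uint8); n,l,st,c=cv2.connectedComponentsWithStats(m)
for i in range(1,n):
    if st[i,4]>150: print(st[i],c[i],onz(c[i],K,Rm,p,.142))
q=manip.regions_of('wrist','syrup_bottle_center')
if q: print(q[0]['conf'],fit(cyl([(.022,0,.022,.09),(.022,.09,.0095,.12),(.0095,.12,.0095,.15)]),q[0]['mask'],(K,Rm,p),(.4215,-.1615)))
save('w10',f)
```

```text
[ 0.42165984 -0.16114119  0.22176133]
pred cap mid [282.26320624 223.21597244]
[265 207  31  37 907] [280.09481808 225.18081588] [ 0.42001669 -0.16294303  0.142     ]
0.42 (array([ 0.42264746, -0.10495703]), np.float64(4.584155455904335))
```

{"fn": "drive_tool", "kwargs": {"steps": [[[1,-0.009,-0.008,0.15,0,0,0],[1,-0.009,-0.008,0.3,0,0,0],[1,-0.009,-0.008,0.43,0,0,0],[1,-0.009,-0.008,0.51,0,0,0],[1,-0.009,-0.008,0.51,0,0,0],[0,-0.009,-0.008,0.51,0,0,0],[0,-0.009,-0.008,0.51,0,0,0],[0,-0.009,-0.008,0.51,0,0,0],[-0.3,-0.009,-0.008,0.51,0,0,0],[-1,-0.009,-0.008,0.51,0,0,0],[-1,-0.009,-0.008,0.51,0,0,0],[-1,-0.009,-0.008,0.51,0,0,0],[-1,-0.009,-0.008,0.51,0,0,0],[-1,-0.009,-0.008,0.51,0,0,0],[-1,-0.009,-0.008,0.51,0,0,0]]], "newtons": 40}}

```text
time_s: 34.1
ee_pos: [0.4203, -0.164, 0.1201]
eef_rot: [0.707, 0.707, 0.0, 0.001]
contact_force: [-0.7, 0.3, 6.0]
grip_width: 0.0203
grip_force: 39.1
```

{"fn": "drive_tool", "kwargs": {"steps": [[[-1,0,0,-0.02,0,0,0],[-1,0,0,-0.06,0,0,0],[-1,0,0,-0.15,0,0,0],[-1,0,0,-0.3,0,0,0],[-1,0,0,-0.4,0,0,0],[-1,0,0,-0.4,0,0,0],[-1,0,0,-0.4,0,0,0],[-1,0,0,-0.4,0,0,0]]]}}

```text
time_s: 34.9
ee_pos: [0.4182, -0.163, 0.1976]
eef_rot: [0.707, 0.707, -0.001, -0.002]
contact_force: [-0.4, 0.5, -2.6]
grip_width: 0.0203
grip_force: 39.3
```

```bash
python3 plan.py .44,.0,.2,0 .6195,.1152,.2,0
python3 - <<'E'
from h import *
f,K,Rm,p=cam('wrist'); save('w11',f)
E
```

```text
at [ 0.4182 -0.163   0.1976] yaw 0.0 t 34.9 w 0.020312122189900046
(0.44, 0.0, 0.2, 0.0) -> [0.815, 0.109, -0.011] [-0.004, -0.002, 0.0] rows 3.3
(0.6195, 0.1152, 0.2, 0.0) -> [1.391, 1.006, -0.013] [-0.004, -0.002, 0.0] rows 4.3
```

View pics/w11.png

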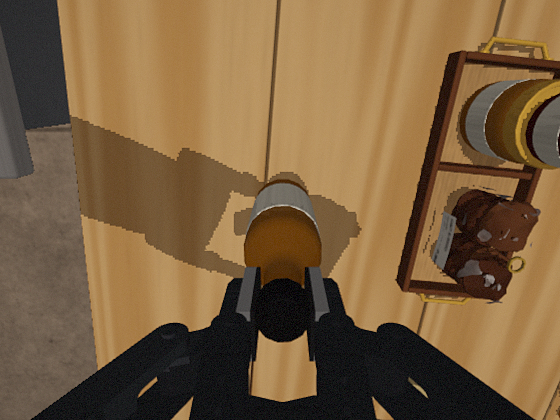

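{"fn": "drive_tool", "kwargs": {"steps": [[[-1,0.05,0.01,-0.02,0,0,0],[-1,0.15,0.02,-0.02,0,0,0],[-1,0.27,0.04,-0.02,0,0,0],[-1,0.4,0.08,-0.02,0,0,0],[-1,0.53,0.15,-0.02,0,0,0],[-1,0.65,0.24,-0.02,0,0,0],[-1,0.75,0.34,-0.02,0,0,0],[-1,0.84,0.45,-0.02,0,0,0],[-1,0.92,0.57,-0.02,0,0,0],[-1,0.97,0.68,-0.02,0,0,0],[-1,1,0.77,-0.02,0,0,0],[-1,1,0.8,-0.02,0,0,0],[-1,1,0.8,-0.02,0,0,0]]]}}

```text
time_s: 36.25
ee_pos: [0.5794, 0.0368, 0.2025]
eef_rot: [0.707, 0.707, -0.001, -0.001]
contact_force: [-0.9, 0.8, -2.9]
grip_width: 0.0201
grip_force: 39.4
```

```bash
python3 plan.py .6195,.1152,.2,0
```

```text
at [0.5794 0.0368 0.2025] yaw 0.001 t 36.25 w 0.020114180146763368
(0.6195, 0.1152, 0.2, 0.0) -> [0.392, 0.201, 0.012] [-0.002, 0.0, 0.001] rows 1.8
```

{"fn": "drive_tool", "kwargs": {"steps": [[[-1,0.06,0.03,0,0,0,0],[-1,0.15,0.08,0,0,0,0],[-1,0.25,0.13,0,0,0,0],[-1,0.34,0.175,0,0,0,0],[-1,0.39,0.2,0,0,0,0],[-1,0.39,0.2,0,0,0,0],[-1,0.39,0.2,0,0,0,0],[-1,0.39,0.2,0,0,0,0],[-1,0.39,0.2,0,0,0,0],[-1,0.39,0.2,0,0,0,0]]]}}

```text
time_s: 37.25
ee_pos: [0.6194, 0.1137, 0.2033]
eef_rot: [0.707, 0.707, -0.0, -0.0]
contact_force: [0.6, -0.4, -2.5]
grip_width: 0.0201
grip_force: 39.4
```

Run:
```python
from fit import *
P=[]
for i in range(4):
    f,K,Rm,p=cam('wrist'); s=manip.sense(); P.append(s['ee_pos'])
m=np.mean(P,0); print(m); zb=m[2]-.1195
q=manip.regions_of('wrist','syrup_bottle_center')
V=(K,Rm,p)
if q: print(q[0]['conf'],fit(cyl([(a,z1+zb,b,z2+zb) for a,z1,b,z2 in [(.022,0,.022,.09),(.022,.09,.0095,.12)]]),q[0]['mask'],V,m[:2]))
o=f.copy()
for P in (circ(.6195,.1152,.03,.024),circ(.6195,.1152,.03,.006)): cv2.polylines(o,[poly(P,V).astype(np.int32)],True,(0,255,0))
cv2.polylines(o,[poly(circ(m[0],m[1],.022,zb),V).astype(np.int32)],True,(255,0,0))
cv2.polylines(o,[poly(circ(m[0],m[1],.022,zb+.09),V).astype(np.int32)],True,(255,0,0))
save('w12',o)
```

```text
[0.61951256 0.1139472  0.20333799]
0.87 (array([0.61969571, 0.1131208 ]), np.float64(0.35236533564424116))
```

View pics/w12.png

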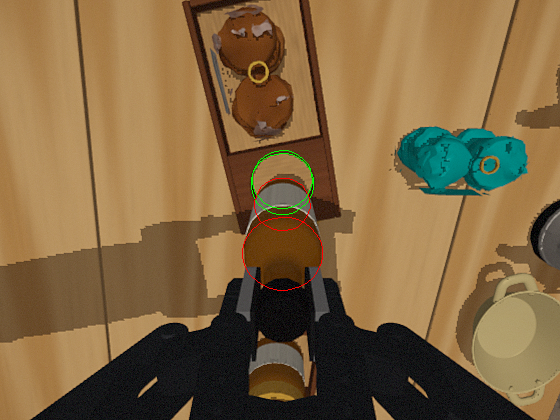

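{"fn": "drive_tool", "kwargs": {"steps": [[[-1,0.007,0,0.08,0,0,0],[-1,0.007,0,0.16,0,0,0],[-1,0.007,0,0.22,0,0,0],[-1,0.007,0,0.27,0,0,0],[-1,0.007,0,0.31,0,0,0],[-1,0.007,0,0.35,0,0,0],[-1,0.007,0,0.375,0,0,0],[-1,0.007,0,0.375,0,0,0],[-1,0.007,0,0.375,0,0,0]]]}}

```text
time_s: 38.4
ee_pos: [0.6199, 0.1158, 0.1286]
eef_rot: [0.707, 0.707, 0.0, 0.0]
contact_force: [0.8, 0.3, -1.6]
grip_width: 0.0204
grip_force: 39.4
```

{"fn": "drive_tool", "kwargs": {"steps": [[[-1,0,0,0.008,0,0,0],[-1,0,0,0.012,0,0,0],[-1,0,0,0.012,0,0,0],[-1,0,0,0.012,0,0,0]]]}}

```text
time_s: 38.8
ee_pos: [0.6199, 0.1158, 0.1263]
eef_rot: [0.707, 0.707, 0.0, 0.0]
contact_force: [0.2, -0.5, -2.3]
grip_width: 0.0204
grip_force: 39.5
```

{"fn": "drive_tool", "kwargs": {"steps": [[[-1,0,0,0.006,0,0,0],[-1,0,0,0.01,0,0,0],[-1,0,0,0.01,0,0,0],[-1,0,0,0.01,0,0,0]]]}}

```text
time_s: 39.2
ee_pos: [0.6207, 0.116, 0.1262]
eef_rot: [0.707, 0.707, 0.001, 0.001]
contact_force: [-2.2, -0.2, 6.3]
grip_width: 0.0208
grip_force: 40.1
```

On the floor (force +6.3 N at 0.126, as predicted). Release and back away.

{"fn": "drive_tool", "kwargs": {"steps": [[[-1,0,0,-0.005,0,0,0],[-0.3,0,0,-0.005,0,0,0],[-0.3,0,0,-0.005,0,0,0],[0.3,0,0,-0.005,0,0,0],[1,0,0,-0.005,0,0,0],[1,0,0,-0.005,0,0,0],[1,0,0,-0.005,0,0,0],[1,0,0,-0.005,0,0,0],[1,0,0,-0.1,0,0,0],[1,0,0,-0.3,0,0,0],[1,0,0,-0.5,0,0,0],[1,0.2,-0.2,-0.7,0,0,0],[1,0.4,-0.4,-0.8,0,0,0],[1,0.6,-0.6,-0.9,0,0,0],[1,0.6,-0.6,-0.9,0,0,0],[1,0.6,-0.6,-0.9,0,0,0],[1,0.6,-0.6,-0.9,0,0,0]]]}}

```text
time_s: 40.9
ee_pos: [0.4995, 0.2363, 0.3046]
eef_rot: [0.706, 0.708, 0.001, 0.001]
contact_force: [-0.6, -0.3, -0.2]
grip_width: 0.0855
grip_force: 0.0
```

Run:
```python
from h import *
b,*_=cam('side'); a,*_=cam('wrist')
x=cv2.resize(a,(400,300)); y=cv2.resize(b[160:280,220:380],(400,300))
save('final',np.hstack([x,y]))
```

```text
(no output)
```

View pics/final.png

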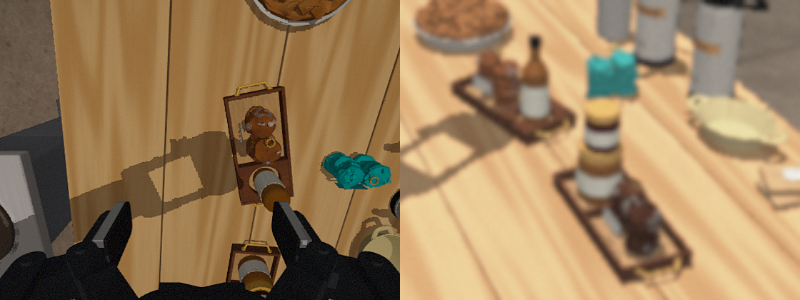

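Both trays are made up: the bottle stands in the well (535,90) beside the caramel bag, and the stack (600,150) and the chocolate bag (640,215) stand in the jar tray, all upright.

```bash
python3 -c "
from rig import manip
print(manip.close_job())"
```

```text
the job is handed in; nothing more can be done
None
```

I made up both trays as asked and handed the job in at about 41 s of the 138 s allowed: chocolate cookies and the jam-on-honey stack in one, caramel cookies and the syrup bottle in the other, with everything upright in the last pictures and the pie and tape left alone.

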